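# Open the access panel of the antenna base

## Task

Open the sloping-front black antenna base for service: turn both turn buttons aside so that they lie along the sides of the frame, then take out the freed access panel (push it up the slope until its lower edge is clear of the lip, then lift it off). Lay the panel handle up, flat and square, in the middle of the clear front part of the bin lid, setting it down rather than dropping it, and leave the heatsink, funnel and spring clamp where they are.

Things in the scene. Friction and masses are not known exactly. Their poses are not given: they have to be found in the camera images.
- base: Fixed black antenna base, 217 mm deep (x), 230 wide (y), 137 high; antenna socket on top at the back. Origin: centre of underside; x to its back, z up. Its front is a frame sloping 35 degrees from level: up-slope is (cos 35, 0, sin 35), outward normal (-sin 35, 0, cos 35) in this frame. Side rails are flush with the panel's face, whose middle, when home, lies at (-35, 0, 82) mm.
- lip (a point): Middle of the upper edge of the lip on the frame's lower rail (axes as base). The lip covers the lowest 10 mm of the panel's face with a 2.5 mm gap and stands 7 mm proud of it, so the panel cannot be lifted straight out: it must first go up-slope by more than 10 mm. It binds if it is pressed into the frame meanwhile.
- upper_rail (a point): Middle of the lower edge of the frame's upper rail, at the level of the panel's face (axes as base). The rail stands 6 mm proud. The frame opening is 14 mm longer up-slope than the panel: after 14 mm of sliding the panel meets this rail and is free of the lip, to lift off along the normal. Side gaps 2 mm.
- panel_grip (a point): Centre of the grip bar of the loose access panel: aluminium plate 110 mm (up-slope, its x) by 120 (y) by 6, about 0.25 kg, with a solid black grip bar across its middle, 80 long (y), 14 thick (x), standing 32 out of the plate. This point lies 16 above the plate's face, 22 above its underside; z is the outward normal. At the start its lower edge is against the lower rail.
- left_button (a joint): Angle of the left (+y) turn button, rad, counter-clockwise seen from outside: 0 = straight across, inner end lapping 14 mm over the panel; +1.57 or -1.57 = along the side rail (clear of the panel beyond 1.2 either way). Starts within 0.4 of 0, stops at +-1.65. Stiff, about 0.12 Nm; stays where it is left.
- right_button (a joint): Angle of the right (-y) turn button; same sense, zero and stops as the left.
- left_button_mid (a point): Middle of the left turn button, on its pivot, half-way up: an aluminium bar 68 mm long (its y), 14 thick (its x), 20 high, 2 mm clear of the side rail; this point is 12 mm above the rail. Pivoted at its centre, 80 mm from the panel's middle line, level with the grip bar. z is the face normal; x and y turn with the button.
- right_button_mid (a point): Middle of the right turn button, made as the left one.
- bins: Two nested plastic storage bins with a white flat lid and a steel lever clasp on the front, fixed. Lid 230 mm (x) by 200 (y), its top 107 mm above the origin (centre of the underside).
- lid_spot (a point): Middle of the clear front part of the bin lid, on its top surface, 37 mm in front of the lid's centre. The clear part is about 150 mm (x) by 200 (y).
- heatsink_mid (a point): Centre of the loose aluminium finned heatsink block, 56 by 100 by 36 mm, standing on the back part of the bin lid.
- funnel_mid (a point): Centre of the loose hard green funnel standing mouth down, 90 mm wide, 110 high.
- clamp_mid (a point): Centre of the loose stainless spring clamp lying on its side, about 130 by 60 by 24 mm.
Not all that is in view belongs to the job. Leave any green or red look-alike of the part that bears panel_grip alone.

How it is judged:
By the outcome, as a careful person would: the job done as asked, in the order asked, and still so for the second after the job is handed in, with the robot touching nothing.
It also fails if it takes over 72 s, if anything falls off the work surface, if the arm or the gripper's body presses on something with over 40 N, if the wrist force passes 120 N, or if a joint passes its speed limit or range.

## Robot

A 6-joint arm with a two-finger parallel gripper is mounted at the origin on the work surface. World frame = base frame: x ahead of the robot, y to its left, z up, the work surface at z = 0. Lengths are in m, angles in rad, forces in N, time in s.
With the tool pointing down it reaches from about 0.15 to 0.775 m from the base axis. Payload 6.1 kg.
Tool frame: the origin (TCP) lies on the centre line of the jaws, within the pads' length; the fingertips stand r.nose_length ahead of it and the grasp point (between the pads) lies 8 mm behind it (r.nose_length is the distance from the TCP to the fingertips, in m); z points along the fingers, x is the direction in which the jaws open and shut, and the axes are right-handed (so a half turn about z gives the same grasp; the last joint's range is limited). The gripper opens to 85 mm and grips with 20 to 120 N. Pads are 22 mm wide; open, the fingers measure 114 mm over their backs; the gripper's body (76 mm by 85 mm) begins 54 mm behind the grasp point. The pads swing forward as they close: fully open they stand 13 mm farther back than shut.
Start: joints at [-1.214, 0.126, -0.04, 1.405, 0, 1.571], TCP at [0.183, -0.492, 0.242] pointing down, gripper open.
Joint ranges: [-2.72, 2.72], [-0.95, 1.95], [-1.27, 1.35], [-1.78, 2.02], [-1.46, 1.47], [-3.14, 3.14]. Speed limits (rad/s): [2.39, 2.39, 3.01, 3.14, 3.14, 3.14].

## Interface

Orientations are given as a 3x3 rotation matrix whose columns are the frame's x, y, z axes.
In Python, from bench import r gives the robot as it stands. The module is installed in compiled form; this text tells all that it offers. Calls block until the motion is done:
- r.reach(position, orientation): joint-space move of the TCP to a pose.
- r.move_l(position, orientation=None, vel=0.15, guard=None): straight line of the TCP; orientation=None keeps the orientation; vel is the mean speed in m/s. With guard (N) it stops when the force on the tool has changed by that much, and returns True; else False.
- r.goto_joints(angles): joint-space move.
- r.set_gripper(opening, f_grip=None): opening from 0.0 (shut) to 1.0 (fully open); f_grip is the grip in N (None keeps the last); returns when the fingers have stopped.
- r.pause(seconds).
- r.ik(position, orientation): joint angles nearest the present ones, or None.
- r.get_state(): the state.
- r.snapshot(name): name is "side" or "top" or "wrist"; returns a dict with "pixels" (420x560x3 uint8, red, green, blue), "z_map" (420x560 float32, m along the optical axis (not along the pixel's ray), 0 where there is no reading), "camera_matrix" (3x3 intrinsics, pixels), "R" (3x3) and "t" (3): a world point X has camera coordinates R X + t; the wrist camera has in their place "hand_eye" (4x4, takes a point from camera to tool coordinates, whose origin is the TCP and whose axes are the tool frame's). Camera axes: x right, y down, z forward; pixel columns grow to the right and rows downward; lengths in m; the calibration is good to about 2 mm. A picture is of the moment at which its call begins: read the wrist's pose just before it.
A pose or a line that the arm cannot do raises r.PlanningError and nothing moves.
- r.finish_job(): hands the job in, once; it reports no verdict.
The state is a dict: "t": time; "joints": joint angles; "qvel": joint speeds; "joint_efforts": joint torques, N m; "position": TCP position; "tool_rot": TCP orientation; "force": force on the tool from outside, world axes, zero at the start; "moment": the same for the moment, N m; "opening": opening from 0.0 (shut) to 1.0 (fully open).
Only numpy, scipy, OpenCV 4.12 (cv2) and the standard library are available. Lean on these libraries where they do the work, as an engineer would, in place of code of your own. Each camera call takes 0.05 s, during which the arm holds its last target. There are 200 camera calls.

## Working session

There is one attempt and no reset: what is moved stays moved. The work goes in short steps, each a Python script; the robot and the scene stay as the last script left them, time stands still between calls to the robot, and variables do not carry over. Pictures are saved under pics/ and viewed, about 8 in all and at most 12, crops included, and the job is handed in when it is done.

```bash
mkdir -p pics; cat > h.py <<'E'
import numpy as np, cv2
from bench import r
def snap(name,fn=None):
    st=r.get_state(); s=r.snapshot(name)
    if "hand_eye" in s:
        T=np.eye(4);T[:3,:3]=st["tool_rot"];T[:3,3]=st["position"]
        W=T@np.array(s["hand_eye"]); s["Rw"],s["c"]=W[:3,:3],W[:3,3]
    else: s["Rw"]=np.array(s["R"]).T; s["c"]=-s["Rw"]@np.array(s["t"])
    if fn: cv2.imwrite("pics/"+fn,s["pixels"][:,:,::-1]); np.savez("pics/"+fn[:-4],**{k:v for k,v in s.items()})
    return s
def load(fn): return dict(np.load("pics/"+fn+".npz"))
def cloud(s):
    K=s["camera_matrix"];z=s["z_map"];v,u=np.mgrid[:z.shape[0],:z.shape[1]]
    P=np.stack([(u-K[0,2])/K[0,0]*z,(v-K[1,2])/K[1,1]*z,z],-1)@s["Rw"].T+s["c"]
    P[z<=0]=np.nan; return P
E
python3 - <<'E'
from h import *
a=snap("top","top.png");b=snap("side","side.png");print(r.get_state()["t"],r.nose_length)
for s in(a,b):print(s["c"],s["Rw"])
E
```

```text
0.1 0.011
[ 0.49579824 -0.07707039  1.25473276] [[-0.00698106 -0.99883743  0.04769759]
 [-0.99992771  0.00650578 -0.01011225]
 [ 0.00979019 -0.04776474 -0.99881063]]
[0.42316401 0.68282293 0.922586  ] [[-0.98043502 -0.13934028  0.13903759]
 [-0.19676891  0.71314106 -0.67283863]
 [-0.00539989 -0.68703284 -0.72660631]]
```

View pics/top.png

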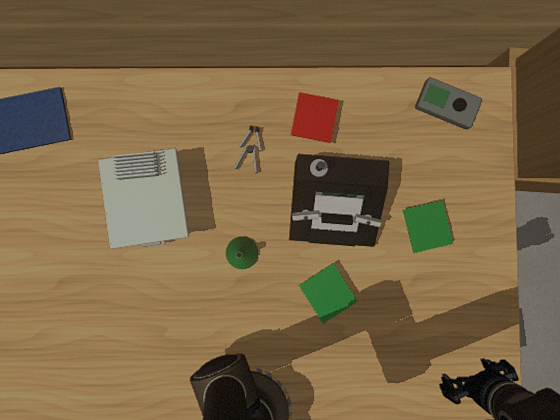

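View pics/side.png

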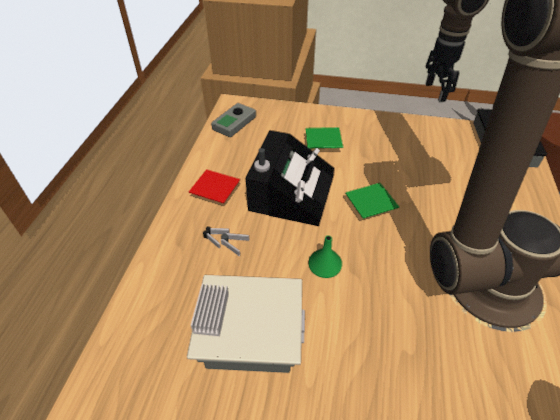

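Top view: the access panel with its black grip bar sits in the black base at (337,212). The buttons are at (306,215) and (367,221). The green plates at (428,225) and (328,291) and the red one at (316,117) are look-alikes lying on the table. The lid is at (145,200), with the heatsink at (140,165), funnel at (242,252) and clamp at (250,150).

```bash
python3 - <<'E'
from h import *
for n in("top","side"):
    s=load(n);P=cloud(s);p=s["pixels"].astype(int);sat=p.max(2)-p.min(2);val=p.max(2)
    X,Y,Z=P[...,0],P[...,1],P[...,2]
    # lid
    m=((abs(Z-.107)<.012)&(val>120)&(Y>.1)).astype(np.uint8)
    k,l,st,_=cv2.connectedComponentsWithStats(m);i=1+st[1:,4].argmax();q=P[l==i]
    rc=cv2.minAreaRect(q[:,:2].astype(np.float32));print(n,"lid",rc,np.median(q[:,2]))
    # everything black of the base
    m=((Z>.015)&(Z<.15)&(Y<-.0)&(Y>-.5)&(X>.3)&(val<60)).astype(np.uint8)
    k,l,st,_=cv2.connectedComponentsWithStats(m);i=1+st[1:,4].argmax();q=P[l==i]
    print("base",cv2.minAreaRect(q[:,:2].astype(np.float32)),st[i])
    t=q[q[:,2]>.128];print(" top",cv2.minAreaRect(t[:,:2].astype(np.float32)),np.median(t[:,2]),len(t))
    x0,y0,w,h=st[i][:4]
    b=np.zeros_like(m);b[y0:y0+h,x0:x0+w]=1
    m=((b>0)&(sat<40)&(val>110)&(Z>.03)&(Z<.135));k,l,st,ce=cv2.connectedComponentsWithStats(m.astype(np.uint8))
    for j in range(1,k):
        if st[j,4]>25:
            q=P[l==j];c=q.mean(0);u,sv,vt=np.linalg.svd(q-c);print(" silver",ce[j].round(),st[j,4],c.round(4),vt[2].round(3))
    # other objects heights
    for nm,mm in(("green",(p[...,1]>p[...,0]+30)&(Z>.03)),):
        q=P[mm];print(nm,np.nanmedian(q,0))
E
```

```text
top lid ((0.5758594274520874, 0.25339239835739136), (0.2366088479757309, 0.19979673624038696), 8.161417007446289) 0.10625788389435387
base ((0.6033157110214233, -0.24460774660110474), (0.2307295948266983, 0.1435638964176178), 85.58267211914062) [ 292  154   97   65 4029]
 top ((0.6301877498626709, -0.24696722626686096), (0.2299899309873581, 0.08893100917339325), 85.2642822265625) 0.13639208705395633 2751
 silver [338. 205.] 786 [ 0.5577 -0.2413  0.0992] [ 0.578 -0.053 -0.815]
 silver [307. 216.] 104 [ 0.5287 -0.1631  0.0988] [-0.965 -0.037  0.259]
green [ 0.44612843 -0.43847543  0.03758996]
side lid ((0.575140655040741, 0.25318360328674316), (0.23655609786510468, 0.20210759341716766), 8.46743106842041) 0.1081775110576293
base ((0.5642889738082886, -0.24006013572216034), (0.23331394791603088, 0.2193295806646347), 85.32266235351562) [ 246  131   88   92 4294]
 top ((0.6275323033332825, -0.244574636220932), (0.23088552057743073, 0.08826042711734772), 85.22480773925781) 0.13806817728771648 1255
 silver [302. 175.] 970 [ 0.537  -0.2297  0.0916] [ 0.52  -0.014 -0.854]
green [ 0.42081812 -0.23296793  0.03978871]
```

```bash
cat >> h.py <<'E'
YAW=np.radians(-4.9); B=np.array([.5648,-.2403,0])
def frame(yaw=YAW):
    Rz=cv2.Rodrigues(np.array([0,0,yaw]))[0];a=np.radians(35)
    u=Rz@[np.cos(a),0,np.sin(a)];n=Rz@[-np.sin(a),0,np.cos(a)];y=Rz@[0,1.,0]
    return Rz,u,y,n
def toolR(z,x):
    z=z/np.linalg.norm(z);x=x-z*(x@z);x/=np.linalg.norm(x);return np.stack([x,np.cross(z,x),z],1)
E
python3 - <<'E'
from h import *
Rz,u,y,n=frame();F=B+Rz@[-.035,0,.082]
print(F)
for s in(1,-1):
  for a in (0,-90,-60,60,90):
    a2=np.radians(a);x=s*(u*np.cos(a2)+y*np.sin(a2))
    print(s,a,[None if (q:=r.ik(F+k*.08*y+n*.016,toolR(-n,x))) is None else np.round(q,2) for k in(1,-1,0)])
for s in (1,-1):
    try: r.reach(F+n*.2-u*.0,toolR(-n,s*u));print("ok",s);break
    except r.PlanningError as e: print(s,e)
snap("wrist","w1.png");print(r.get_state()["t"])
E
```

```text
[ 0.52992791 -0.23731041  0.082     ]
1 0 [array([-0.37, -0.18, -0.84,  0.32,  0.16,  1.33]), array([-0.71, -0.02, -0.69,  0.38,  0.34,  1.04]), array([-0.56, -0.11, -0.78,  0.34,  0.26,  1.18])]
1 -90 [array([-0.37, -0.18, -0.84,  0.32,  0.16,  2.9 ]), array([-0.71, -0.02, -0.69,  0.38,  0.34,  2.61]), array([-0.56, -0.11, -0.78,  0.34,  0.26,  2.75])]
1 -60 [array([-0.37, -0.18, -0.84,  0.32,  0.16,  2.38]), array([-0.71, -0.02, -0.69,  0.38,  0.34,  2.08]), array([-0.56, -0.11, -0.78,  0.34,  0.26,  2.22])]
1 60 [array([-0.37, -0.18, -0.84,  0.32,  0.16,  0.29]), array([-0.71, -0.02, -0.69,  0.38,  0.34, -0.01]), array([-0.56, -0.11, -0.78,  0.34,  0.26,  0.13])]
1 90 [array([-0.37, -0.18, -0.84,  0.32,  0.16, -0.24]), array([-0.71, -0.02, -0.69,  0.38,  0.34, -0.53]), array([-0.56, -0.11, -0.78,  0.34,  0.26, -0.39])]
-1 0 [array([-0.37, -0.18, -0.84,  0.32,  0.16, -1.81]), array([-0.71, -0.02, -0.69,  0.38,  0.34, -2.1 ]), array([-0.56, -0.11, -0.78,  0.34,  0.26, -1.97])]
-1 -90 [array([-0.37, -0.18, -0.84,  0.32,  0.16, -0.24]), array([-0.71, -0.02, -0.69,  0.38,  0.34, -0.53]), array([-0.56, -0.11, -0.78,  0.34,  0.26, -0.39])]
-1 -60 [array([-0.37, -0.18, -0.84,  0.32,  0.16, -0.76]), array([-0.71, -0.02, -0.69,  0.38,  0.34, -1.06]), array([-0.56, -0.11, -0.78,  0.34,  0.26, -0.92])]
-1 60 [array([-0.37, -0.18, -0.84,  0.32,  0.16, -2.86]), array([-0.71, -0.02, -0.69,  0.38,  0.34,  3.13]), array([-0.56, -0.11, -0.78,  0.34,  0.26, -3.01])]
-1 90 [array([-0.37, -0.18, -0.84,  0.32,  0.16,  2.9 ]), array([-0.71, -0.02, -0.69,  0.38,  0.34,  2.61]), array([-0.56, -0.11, -0.78,  0.34,  0.26,  2.75])]
ok 1
1.4667
```

View pics/w1.png

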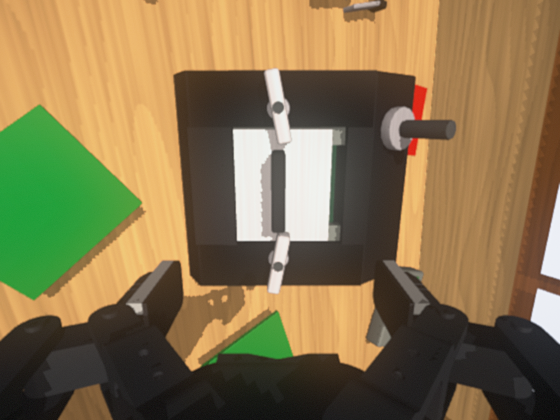

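Wrist view: the real panel (white plate, black bar at (278,190)) is in the frame. The left button pivots at (278,107) and the right at (278,265), both slightly tilted. The green plate at (60,205) is a decoy on the table. Next I refine using depth.

```bash
cat >> h.py <<'E'
def look(s):
    Rz,u,y,n=frame();F=B+Rz@[-.035,0,.082];P=cloud(s)
    L=(P-F)@np.stack([u,y,n],1); a,b,c=L[...,0],L[...,1],L[...,2];val=s["pixels"].max(2)
    q=P[(abs(a)<.045)&(abs(b)<.055)&(abs(c)<.008)&(val>130)];m=q.mean(0);w=np.linalg.svd(q-m,full_matrices=False)[2][2];w*=np.sign(w[2])
    print("plate n",w.round(4),"exp",n.round(4),"height off mm",((m-F)@n*1e3).round(1))
    g=(abs(a)<.04)&(abs(b)<.048)&(c>.024)&(c<.040);rr=cv2.minAreaRect(L[g][:,:2].astype(np.float32)*1e3)
    print("grip",rr,np.median(c[g]))
    out=[]
    for k in(1,-1):
        g=(np.hypot(a,b-k*.08)<.042)&(c>.014)&(c<.032)&(val>100)
        q=L[g][:,:2].astype(np.float32)*1e3;rr=cv2.minAreaRect(q);p=cv2.boxPoints(rr)
        e=sorted([p[1]-p[0],p[2]-p[1]],key=np.linalg.norm)[1];e=e*np.sign(e[1]);ang=np.arctan2(-e[0],e[1])
        print("button",k,np.round(rr[0],1),np.round(rr[1],1),"angle",ang.round(3),"top",np.median(c[g]).round(4),g.sum());out.append((rr[0],ang))
    return out
E
python3 - <<'E'
from h import *
look(load("w1"))
E
```

```text
plate n [-0.5707  0.0486  0.8197] exp [-0.5715  0.049   0.8192] height off mm -0.5
grip ((0.14647197723388672, 0.5663604736328125), (78.81484985351562, 13.32725715637207), 89.65771484375) 0.031224542176044624
button 1 [ 0.5 76.1] [20.1 75.9] angle 0.087 top 0.0213 1113
button -1 [  0.3 -76. ] [75.7 18.8] angle -0.092 top 0.0213 802
```

```bash
cat >> h.py <<'E'
def jaw(th):
    Rz,u,y,n=frame();return toolR(-n,u*np.cos(th)+y*np.sin(th))
def at(a,b,c):
    Rz,u,y,n=frame();return B+Rz@[-.035,0,.082]+a*u+b*y+c*n
E
python3 - <<'E'
from h import *
s=load("w1");Rz,u,y,n=frame();L=(cloud(s)-at(0,0,0))@np.stack([u,y,n],1);val=s["pixels"].max(2);T=[]
for k in(1,-1):
    g=(np.hypot(L[...,0],L[...,1]-k*.08)<.036)&(L[...,2]>.017)&(L[...,2]<.026)&(val>100)
    q=L[g][:,:2];e=np.linalg.svd(q-q.mean(0),full_matrices=False)[2][0];e*=np.sign(e[1]);T.append(np.arctan2(-e[0],e[1]))
print(T, "cam",s["hand_eye"][:3,3])
r.set_gripper(.5,40)
def P(*a): return np.round(a,3)
for k,t0 in zip((1,-1),T):
    b=k*.08+.0003
    r.reach(at(0,b,.08),jaw(t0))
    hit=r.move_l(at(0,b,.016),vel=.08,guard=12);print("down",hit,((np.array(r.get_state()["position"])-at(0,b,0))@n).round(4))
    if hit: print(r.get_state()["force"]); break
    r.set_gripper(0,40);print("open",r.get_state()["opening"])
    for f in(.33,.67,1): r.reach(at(0,b,.016),jaw(t0+f*(1.57-t0)))
    st=r.get_state();print("F",P(*st["force"]),"M",P(*st["moment"]),st["t"])
    r.set_gripper(.33);r.move_l(at(0,b,.08),vel=.15)
    r.set_gripper(.5)
r.reach(at(0,0,.2),jaw(0));s=snap("wrist","w2.png");look(s);print(r.get_state()["t"])
E
```

```text
[np.float64(0.1933534204560232), np.float64(-0.18155007761275418)] cam [ 1.73904992e-05 -6.86093034e-02 -1.31371568e-01]
down False 0.0163
open 0.15314763467047296
F [-9.043 -2.049  6.971] M [-0.324  1.236 -0.218] 5.45
down False 0.0163
open 0.15179745177748086
F [-6.918 -0.904  6.611] M [-0.267  1.058 -0.073] 11.0667
plate n [-0.5708  0.0487  0.8196] exp [-0.5715  0.049   0.8192] height off mm -0.4
grip ((-0.27098798751831055, 0.51416015625), (13.747960090637207, 78.75658416748047), 0.3653368651866913) 0.031225581083773483
button 1 [ 2.  77.9] [59.2 53.3] angle -0.933 top 0.0213 1133
button -1 [  0.3 -62.6] [67.2 48.3] angle -1.57 top 0.0212 888
13.725
```

View pics/w2.png

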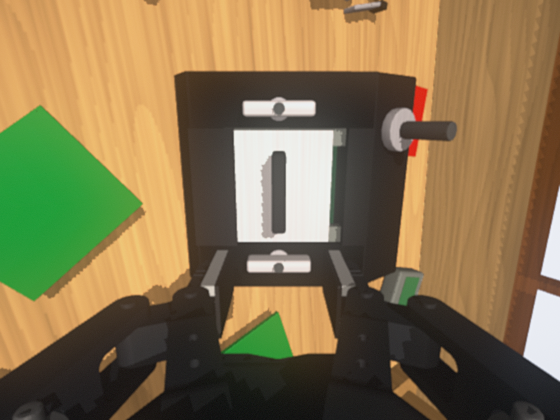

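Both buttons now lie along the rails: (279,107) and (279,263), horizontal in the image. Next: pull the panel, and refine the lid outline without the clasp.

```bash
python3 - <<'E'
from h import *
for nm in("top","side"):
    s=load(nm);P=cloud(s);p=s["pixels"].astype(int);m=((abs(P[...,2]-.107)<.01)&(p.max(2)>110)&(P[...,1]>.1)).astype(np.uint8)
    m=cv2.morphologyEx(m,cv2.MORPH_OPEN,np.ones((9,9)));q=P[m>0];print(nm,cv2.minAreaRect(q[:,:2].astype(np.float32)))
Rz,u,y,n=frame()
hit=r.move_l(at(0,.0005,.05),jaw(0),vel=.2)
hit=r.move_l(at(0,.0005,.017),vel=.08,guard=12);print("down",hit)
f0=np.array(r.get_state()["force"])
def rep(t):
    st=r.get_state();d=np.array(st["force"])-f0;print(t,"dF u,y,n",(np.stack([u,y,n])@d).round(1),"pos",((np.stack([u,y,n])@(np.array(st["position"])-at(0,0,0)))*1e3).round(1),"op",round(st["opening"],3),"t",st["t"])
if not hit:
    r.set_gripper(0,80);rep("grip")
    r.move_l(at(0,.0005,.018),vel=.02);rep("lift1")
    hit=r.move_l(at(.0132,.0005,.018),vel=.03,guard=25);rep("slide %s"%hit)
    if not hit:
        hit=r.move_l(at(.0132,.0005,.034),vel=.04,guard=25);rep("lift %s"%hit)
        if not hit:
            r.move_l(at(.0132,.0005,.12),vel=.12);rep("up")
snap("side","s2.png")
E
```

```text
top ((0.5790202021598816, 0.25374728441238403), (0.23060791194438934, 0.19911569356918335), 8.35302734375)
side ((0.577833354473114, 0.2533307671546936), (0.23070409893989563, 0.20227237045764923), 8.294546127319336)
down False
grip dF u,y,n [-0.9  1.7  7.9] pos [ 0.5  0.3 17.7] op 0.144 t 15.5583
lift1 dF u,y,n [ 2.   1.6 -1.3] pos [ 0.5  0.4 18.2] op 0.147 t 15.8083
slide True dF u,y,n [-0.6  0.3  5.4] pos [ 0.8  0.7 17.8] op 0.148 t 16.0917
```

View pics/s2.png

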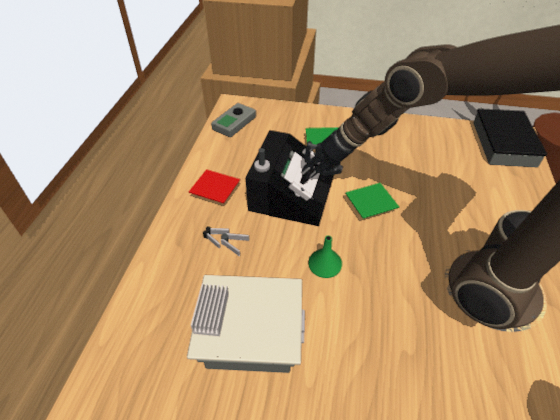

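The side view shows the gripper holding the bar, with the panel still in the frame. The guard tripped right at the start of the slide. I'll lift slightly off the bed and retry in small increments, watching forces.

```bash
python3 - <<'E'
from h import *
Rz,u,y,n=frame()
def rep(t):
    st=r.get_state();d=np.array(st["force"]);print(t,"F u,y,n",(np.stack([u,y,n])@d).round(1),"M",np.round(st["moment"],2),"pos",((np.stack([u,y,n])@(np.array(st["position"])-at(0,0,0)))*1e3).round(1),"t",st["t"])
rep("now")
for c in(.0185,.0192):
    r.move_l(at(.0008,.0005,c),vel=.01);rep("lift")
for a in(.002,.004,.007,.010,.0132):
    hit=r.move_l(at(a,.0005,.0192),vel=.015,guard=30);rep("slide %s"%hit)
    if hit: break
E
```

```text
now F u,y,n [-0.2 -0.6  5.5] M [0.02 0.34 0.02] pos [ 0.8  0.7 17.8] t 16.1417
lift F u,y,n [ 0.9  0.4 -0.6] M [0.08 0.39 0.12] pos [ 0.7  0.6 18.3] t 16.4333
lift F u,y,n [ 0.7  0.6 -3.4] M [0.07 0.29 0.21] pos [ 0.7  0.6 19.1] t 16.6833
slide False F u,y,n [-1.7  0.7 -2.1] M [0.13 0.94 0.02] pos [ 1.   0.7 18.9] t 16.9333
slide False F u,y,n [-2.2  0.4 -3. ] M [ 0.09  0.92 -0.03] pos [ 4.   0.5 19.2] t 17.2167
slide False F u,y,n [-1.2  0.2 -1.5] M [ 0.1   0.9  -0.01] pos [ 7.2  0.5 19.2] t 17.5667
slide False F u,y,n [-1.5  0.7 -2.8] M [0.12 0.94 0.01] pos [10.2  0.5 19.2] t 17.9167
slide False F u,y,n [-2.5 -0.5 -2.8] M [ 0.11  0.93 -0.03] pos [13.4  0.5 19.2] t 18.2833
```

```bash
python3 - <<'E'
from h import *
Rz,u,y,n=frame()
def rep(t):
    st=r.get_state();d=np.array(st["force"]);print(t,"F u,y,n",(np.stack([u,y,n])@d).round(1),"pos",((np.stack([u,y,n])@(np.array(st["position"])-at(0,0,0)))*1e3).round(1),"op",round(st["opening"],3),"t",st["t"])
hit=r.move_l(at(.0132,.0005,.034),vel=.03,guard=25);rep("lift %s"%hit)
if not hit:
    r.move_l(at(.0132,.0005,.13),vel=.12)
    Lc=np.array([.5784,.2535]);yw=np.radians(8.3);ex=np.array([np.cos(yw),np.sin(yw)]);S=Lc-.037*ex;print("spot",S)
    ex3=np.array([*ex,0]);R=toolR(np.array([0,0,-1.]),ex3)
    print("ik",r.ik([*S,.125],R),r.ik([*S,.22],R))
    p=np.array(r.get_state()["position"]);r.move_l(p+[0,0,.1],vel=.15);rep("up")
    r.reach([.5,0.0,.33],R)
    r.reach([*S,.26],R);rep("above")
    s=snap("side","s3.png");print(r.get_state()["position"])
    snap("wrist","w3.png")
    cv2.imwrite("pics/c3.png",np.hstack([cv2.resize(cv2.imread("pics/s3.png"),(400,300)),cv2.resize(cv2.imread("pics/w3.png"),(400,300))]))
E
```

```text
lift False F u,y,n [-0.9 -0.8 -3.1] pos [13.3  0.4 34.2] op 0.146 t 18.925
spot [0.54178755 0.24815882]
ik [ 0.42951748  0.28196916 -0.10430012  1.18452705  0.          1.85545148] [0.42951748 0.2620329  0.07838322 1.38714666 0.         1.85545148]
up F u,y,n [-2.4  0.2 -2.2] pos [ 68.8   0.9 210.3] op 0.145 t 20.6833
above F u,y,n [-1.7 -0.6 -2.1] pos [ 78.6 483.2 163.3] op 0.148 t 22.6417
[0.54219091 0.24637533 0.26106495]
```

View pics/c3.png

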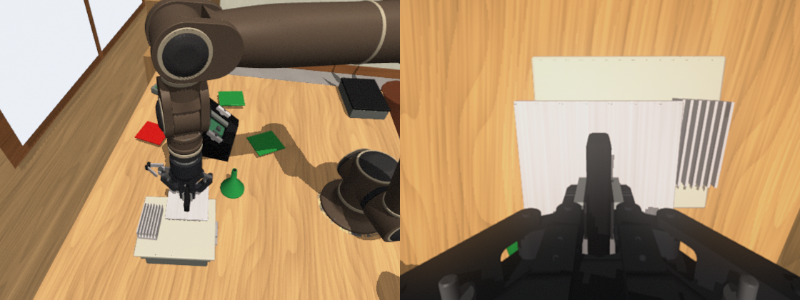

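Side/wrist view: the panel is held (wrist crop: edges at about x=515–690, y=100) and lies parallel over the lid, with the heatsink clear behind it. I'll check tilt in the hand, then set it down.

```bash
python3 - <<'E'
from h import *
s=load("w3");P=cloud(s);val=s["pixels"].min(2);p0=np.array(r.get_state()["position"])
yw=np.radians(8.3);ex=np.array([np.cos(yw),np.sin(yw),0]);ey=np.array([-ex[1],ex[0],0])
D=P-p0;a,b=D@ex,D@ey
m=(P[...,2]>.18)&(P[...,2]<p0[2])&(abs(a)<.08)&(b>.018)&(b<.075)&(val>110)
m=cv2.morphologyEx(m.astype(np.uint8),cv2.MORPH_OPEN,np.ones((5,5)))>0
q=P[m];c=q.mean(0);w=np.linalg.svd(q-c,full_matrices=False)[2][2];w*=np.sign(w[2]);print("n",w.round(4),"tilt x,y deg",np.degrees([w@ex,w@ey]).round(2),"face z rel tcp at tcp",c[2]-p0[2]-(w[:2]@(p0-c)[:2])/w[2])
print("x range",np.percentile(a[m],[.5,99.5]),"ymax",np.percentile(b[m],99.5))
rows=np.where(m.any(1))[0]
E
```

```text
n [0.     0.0024 1.    ] tilt x,y deg [0.02 0.14] face z rel tcp at tcp -0.01823211730806356
x range [-0.05398782  0.054241  ] ymax 0.05973029430562994
```

```bash
python3 - <<'E'
from h import *
S=[.5418,.2482]
yw=np.radians(8.3);R=toolR(np.array([0,0,-1.]),np.array([np.cos(yw),np.sin(yw),0]))
r.move_l([*S,.15],R,vel=.1);r.move_l([*S,.137],vel=.03);r.pause(.2)
print(r.get_state()["position"],np.round(r.get_state()["force"],1))
for z in np.arange(.1355,.1265,-.001):
    hit=r.move_l([*S,z],vel=.01,guard=5);st=r.get_state();f=st["force"][2]
    if hit or f>2: break
print("contact",hit,np.round(st["position"],4),np.round(st["force"],1))
r.set_gripper(.5);r.pause(.2);print(np.round(r.get_state()["force"],1))
r.move_l([*S,.20],vel=.08);r.move_l([*S,.3],vel=.2)
r.reach([.35,.05,.35],R);print(r.get_state()["t"])
a=snap("top","t4.png");b=snap("side","s4.png")
cv2.imwrite("pics/c4.png",np.vstack([np.hstack([a["pixels"][50:300,60:420],b["pixels"][120:370,150:400]])])[:,:,::-1])
for s in(a,b):
    P=cloud(s);v=s["pixels"].min(2);m=((P[...,2]>.1105)&(P[...,2]<.1165)&(P[...,0]<.62)&(P[...,1]>.15)&(v>100)).astype(np.uint8)
    k,l,stt,_=cv2.connectedComponentsWithStats(cv2.morphologyEx(m,cv2.MORPH_CLOSE,np.ones((9,9))));i=1+stt[1:,4].argmax();q=P[(l==i)&(m>0)]
    print("panel",cv2.minAreaRect(q[:,:2].astype(np.float32)),np.median(q[:,2]))
E
```

```text
[0.54190243 0.24824838 0.13722124] [ 0.   0.1 -3. ]
contact False [0.5419 0.2483 0.1311] [-3.3 -2.1  8.3]
[-0.  0. -1.]
29.9417
panel ((0.5471239686012268, 0.2491556704044342), (0.15247665345668793, 0.19019146263599396), 8.775157928466797) 0.11276649140360218
panel ((0.5490955114364624, 0.2522036135196686), (0.15992935001850128, 0.19716940820217133), 6.410150051116943) 0.1139977270965451
```

View pics/c4.png

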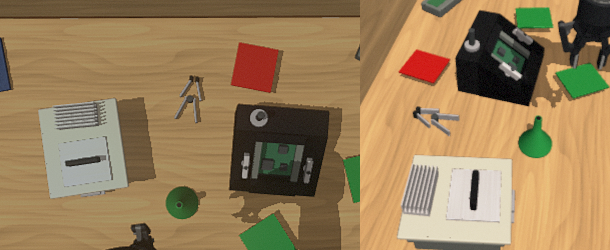

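The picture shows the panel handle-up on the lid's front part (85,160), with the frame open, both buttons aside, and the heatsink, clamp and funnel in place. The panel mask above picked up lid noise, so I'll check with the bar instead, compare the other parts before and after, and hand in.

```bash
python3 - <<'E'
from h import *
for n in("t4","s4"):
    s=load(n);P=cloud(s);m=(P[...,2]>.13)&(P[...,2]<.155)&(P[...,0]<.6)&(P[...,1]>.17)&(s["pixels"].max(2)<110)
    print(n,"bar",cv2.minAreaRect(P[m][:,:2].astype(np.float32)),np.percentile(P[m][:,2],90))
for n in("top","t4"):
    P=cloud(load(n));Z=P[...,2]
    for nm,m in(("heatsink",(Z>.135)&(Z<.15)&(P[...,0]>.61)&(P[...,1]>.13)),("funnel",(Z>.03)&(Z<.12)&(P[...,1]>-.06)&(P[...,1]<.1)&(P[...,0]>.38)&(P[...,0]<.55)),("clamp",(Z>.01)&(Z<.05)&(P[...,1]>-.1)&(P[...,1]<.07)&(P[...,0]>.6)&(P[...,0]<.8))):
        print(n,nm,P[m].mean(0).round(4))
r.finish_job();print(r.get_state()["t"])
E
```

```text
t4 bar ((0.5436028838157654, 0.2449599951505661), (0.01282034907490015, 0.0796080231666565), 8.655275344848633) 0.14650991359778529
s4 bar ((0.25308942794799805, 0.19841009378433228), (0.6016648411750793, 0.07920674979686737), 9.556828498840332) 0.15050342158733054
top heatsink [0.658  0.2653 0.1413]
top funnel [0.4354 0.0089 0.0516]
top clamp [ 0.7216 -0.0129  0.0208]
t4 heatsink [0.6579 0.265  0.1414]
t4 funnel [0.4358 0.009  0.0517]
t4 clamp [ 0.7221 -0.013   0.0211]
the job is handed in; nothing more can be done
the job is handed in; nothing more can be done
```

I turned both buttons aside, took the panel out and set it down handle up on the front part of the bin lid. The job is handed in, with the clock at about 30 s of the 72 allowed. No verdict was reported.

- **Buttons:** I gripped each at its pivot and turned it to about +1.57 rad. The wrist picture afterwards showed both lying along the side rails.
- **Panel removal:** My first slide stopped at once on its force guard, with the panel pressed against the frame. I lifted it about 1 mm, and it then slid about 13 mm up-slope freely and lifted off cleanly.
- **Placing:** The panel was within 0.2° of flat in the hand, and touched down slowly at about 11 N. From the top camera the bar is at (0.544, 0.245) and 8.7°. The target was (0.542, 0.248) and 8.3°, so it is about 4 mm off and nearly square.
- **Other parts:** The heatsink, funnel and clamp are within 0.5 mm of their starting positions. The gripper was clear of everything.

Two last checks failed. The plate-outline mask, in both views, picked up lid pixels. The side-view bar mask also picked up other dark pixels. So the final position rests on the top view of the bar, with the side picture agreeing by eye.

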